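# Replace a cracked phone screen and weight it down for the glue

### The arm

A 6-joint arm with a two-finger parallel gripper is mounted at the origin on the work surface. World frame = base frame: x ahead of the robot, y to its left, z up, the work surface at z = 0. Lengths are in m, angles in rad, forces in N, time in s.
With the tool pointing down it reaches from about 0.35 to 0.725 m from the base axis. Payload 6 kg.
Tool frame: the origin (TCP) lies where the fingers leave the gripper's body, on its centre line; the fingertips stand 73 mm ahead of it and the grasp point (between the pads) lies 54 mm ahead of it; z points along the fingers, y is the line along which they close (so a half turn about z gives the same grasp; the last joint's range is limited). The gripper opens to 85 mm and grips with 20 to 120 N. Pads are 22 mm wide; open, the fingers measure 114 mm over their backs; the gripper's body (76 mm by 85 mm) begins 54 mm behind the grasp point. The pads swing forward as they close: fully open they stand 13 mm farther back than shut.
Start: joints at [1.459, 0.04, 0.085, 0, -1.615, -0.334], TCP at [0.259, 0.541, 0.304] pointing down, gripper open.
Joint ranges: [-2.56, 2.56], [-1.29, 2.01], [-1.08, 1.49], [-3.29, 1.98], [-2.81, -0.18], [-2.99, 2.99]. Speed limits (rad/s): [2.57, 2.57, 3.01, 3.14, 3.14, 3.14].

### API

Orientations are given as a unit quaternion [w, x, y, z].
In Python, from plant import r, jaws, grab_frame, camera_params, monitor gives the robot as it stands. The module is installed in compiled form; this text tells all that it offers. Calls block until the motion is done:
- r.move_to(position, orientation): joint-space move of the TCP to a pose.
- r.servo_line(position, rot=None, max_speed=0.15): straight line of the TCP; rot=None keeps the orientation; max_speed is the mean speed in m/s.
- r.set_joints(angles): joint-space move.
- jaws.command_gripper(opening): opening from 0.0 (shut) to 1.0 (fully open); the grip force is fixed at half the most; returns when the fingers have stopped.
- r.hold(seconds).
- r.solve_ik(position, orientation): joint angles nearest the present ones, or None.
- grab_frame(name): name is "scene" or "top" or "wrist"; returns the picture (420x560x3 uint8, red, green, blue); there is no depth.
- camera_params(name): a dict with "fx", "fy", "cx", "cy" (pixels), "dist_coeffs" ([k1, k2, p1, p2, k3] as OpenCV has them; the pictures are not rectified), "T" (4x4, takes a point from camera to world coordinates); the wrist camera has in their place "tool_from_camera" (4x4, takes a point from camera to tool coordinates, whose origin is the TCP and whose axes are the flange's). Camera axes: x right, y up, looking along -z (the intrinsics and any distortion apply to the point x, -y, -z); pixel columns grow to the right and rows downward; lengths in m; the calibration is good to about 2 mm. A picture is of the moment at which its call begins: read the wrist's pose just before it. camera_params takes no time and is no camera call.
A pose or a line that the arm cannot do raises r.IKError and nothing moves.
- r.sign_off(): hands the job in; it is judged then, once.
Readings, each from a call of its own:
- monitor.read_t(): time.
- monitor.read_joints(): joint angles.
- monitor.read_qvel(): joint speeds.
- monitor.read_joint_torque(): joint torques, N m.
- monitor.read_eef_pos(): TCP position.
- monitor.read_orientation(): TCP orientation.
- monitor.read_force(): force on the tool from outside, world axes, zero at the start.
- monitor.read_ft_torque(): the same for the moment, N m.
- monitor.read_opening(): opening from 0.0 (shut) to 1.0 (fully open).
- monitor.read_finger_force(): force on a finger pad.
Only numpy, scipy, OpenCV 4.12 (cv2) and the standard library are available. Lean on these libraries where they do the work, as an engineer would, in place of code of your own. Each camera call takes 0.05 s, during which the arm holds its last target. There are 200 camera calls.

### The job

The old cracked screen is already loose on the phone in the holder: lift it off and lay it flat in the red scrap tray. Then seat the new screen (pale film, green tab) down into the phone, lay the pressure plate flat, square and centred on the new screen, and set the brass weight gently upright on the middle of the plate, so that it never rests on bare glass. Leave everything else on the bench where it is.

Things in the scene. Friction and masses are not known exactly. Their poses are not given: they have to be found in the camera images.
- holder: Phone holder, fixed: dark bed plate 176 x 74 x 8 mm, jaws (up to z = 21 mm) on the short ends of a silver phone housing. Origin: middle of its underside on the bench; x along the phone. The housing, 124 x 58 mm, is a tub: rim at z = 23 mm, opening 118 x 52 mm, parts inside below z = 20 mm; long sides free for fingers above z = 8 mm. Starts covered by the old screen. A seated screen's origin is at z = 20 mm.
- scrap_tray: Red open scrap tray fixed to the bench, 178 x 118 mm outside (x by y; the rim lip stands out 5 mm more), 22 mm high, floor and walls 3 mm thick. Origin: centre of its underside; x along its length.
- old_screen: Old screen: black with white cracks, loose, 55 g. Glass plate 126 x 60 x 5 mm (x, y, z) on a smaller metal back 106 x 44 x 3 mm. Origin: middle of the underside of the back; the glass is at z = 3 to 8 mm. Starts face up on the housing in the holder: back inside the opening, glass on the rim and 1 mm beyond it all round, in line within a few mm.
- new_screen: New screen: shape, size, weight and origin as the old one; pale film on its black face, green tab at one corner. Lies face up on the mat on its metal back, its glass edge 3 mm clear of the mat. The back goes down inside the housing's opening with 4 mm play each side in y and 6 mm in x; then the glass rests on the rim. Either way round will do.
- press_plate: Pressure plate: aluminium plate with a black rubber face underneath, 118 x 54 x 12 mm (x by y by z), about 170 g, lying flat, rubber down. Origin: centre of its underside.
- weight: Brass weight with a knob, about 0.6 kg: upright cylinder of 48 mm diameter and 38 mm height, above it a thin neck and a knob of 22 mm diameter from z = 48 to 64 mm. Origin: centre of its underside; z up. Nothing about it depends on yaw.
- done_phone: Bystander: finished phone lying face down, salmon-pink back, 132 x 64 x 8 mm. Origin: centre of its underside.
- flux_jar: Bystander: small white jar with a yellow lid, 41 mm diameter, 31 mm high. Origin: centre of its underside.
- driver: Bystander: screwdriver with an orange handle, about 130 mm long, handle 26 mm thick, lying along its x axis. Origin: underside, near the middle of its length.
- alcohol: Bystander: white alcohol bottle with a steel pump top, 68 mm diameter, 99 mm high. Origin: centre of its underside.
Mind the look-alikes: they are no part of the job. What is shaped like the new_screen but purple is not meant.

How it is judged:
By the outcome, as a careful person would: the job done as asked, in the order asked, and still so for the second after the job is handed in, with the robot touching nothing.
It also fails if it takes over 122 s, if anything falls off the work surface, if the arm or the gripper's body presses on something with over 40 N, if the wrist force passes 120 N, or if a joint passes its speed limit or range.

## Working session

There is one attempt and no reset: what is moved stays moved. The work goes in short steps, each a Python script; the robot and the scene stay as the last script left them, time stands still between calls to the robot, and variables do not carry over. Pictures are saved under pics/ and viewed, at most 14 in all, crops included, and the job is handed in when it is done.

```bash
mkdir -p pics; python3 - <<'E'
from plant import *
import cv2,numpy as np
for n in("scene","top"):
    im=grab_frame(n); cv2.imwrite(f"pics/{n}0.png",im[:,:,::-1])
    print(n,camera_params(n))
print(camera_params("wrist"),monitor.read_orientation(),monitor.read_t())
E
```

```text
scene {'fx': 411.513106207506, 'fy': 411.513106207506, 'cx': 284.68147985354204, 'cy': 208.96132372423818, 'dist_coeffs': array([-0.04247391,  0.        ,  0.        ,  0.        ,  0.        ]), 'T': array([[ 0.61811804, -0.49914069,  0.60727972,  1.1908254 ],
       [ 0.78578765,  0.41359516, -0.45986608, -0.69672316],
       [-0.02163008,  0.76144442,  0.64786922,  0.82472262],
       [ 0.        ,  0.        ,  0.        ,  1.        ]])}
top {'fx': 499.16508991890254, 'fy': 499.16508991890254, 'cx': 279.5049681240487, 'cy': 211.45717873487172, 'dist_coeffs': array([-0.05236866,  0.        ,  0.        ,  0.        ,  0.        ]), 'T': array([[ 0.01469788,  0.98549955, -0.16904028,  0.17180185],
       [-0.99977192,  0.01710429,  0.01278834, -0.12944897],
       [ 0.01549421,  0.16881376,  0.98552618,  1.7482059 ],
       [ 0.        ,  0.        ,  0.        ,  1.        ]])}
{'fx': 310.30397709861097, 'fy': 310.30397709861097, 'cx': 282.4289788212032, 'cy': 209.30390589151023, 'dist_coeffs': array([-0.04783651,  0.        ,  0.        ,  0.        ,  0.        ]), 'tool_from_camera': array([[-1.00012058e-03,  9.66320858e-01,  2.57338299e-01,
         6.54888390e-02],
       [ 9.99999424e-01,  8.66305356e-04,  6.33372747e-04,
         3.97740709e-06],
       [ 3.89107749e-04,  2.57338784e-01, -9.66321168e-01,
        -6.91055510e-02],
       [ 0.00000000e+00,  0.00000000e+00,  0.00000000e+00,
         1.00000000e+00]])} [ 7.90731238e-04  9.75260628e-01 -2.21056715e-01 -1.03403718e-04] 0.1
```

View pics/top0.png

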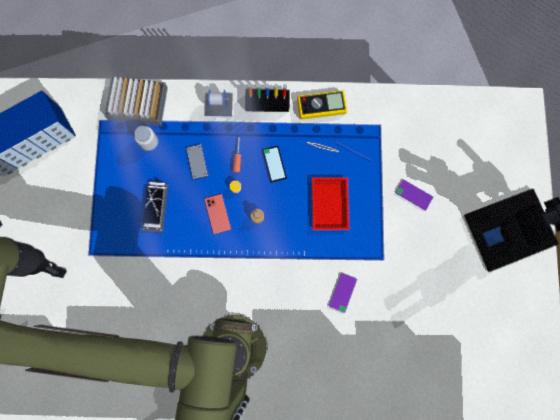

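View pics/scene0.png

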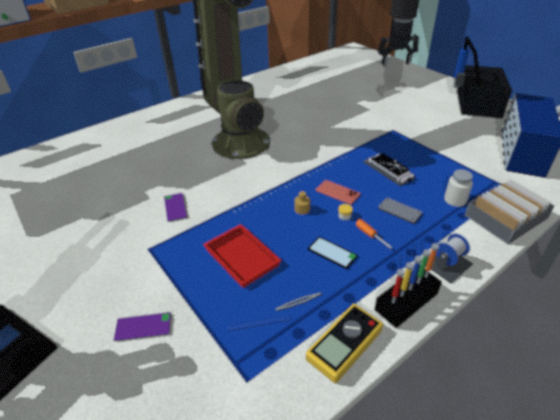

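The top view shows these, in pixels:
- holder with cracked screen (154,206)
- plain grey plate (197,161)
- driver (237,155)
- pale screen with green tab (274,163)
- jar (235,186)
- pink phone (217,213)
- brass weight (257,215)
- red tray (330,203)
- bottle (146,138)

There are three candidates for the new screen: (274,163), which is pale with a green tab, and two purple ones at (413,194) and (342,292). The pale one on the mat fits the description. I'll confirm it in a wrist-camera crop.

```bash
cat > h.py <<'E'
from plant import *
import cv2,numpy as np
from scipy.spatial.transform import Rotation as Rn
def q(yaw): return [0,np.cos(yaw/2),np.sin(yaw/2),0]
def wristT():
    o=monitor.read_orientation(); T=np.eye(4)
    T[:3,:3]=Rn.from_quat([o[1],o[2],o[3],o[0]]).as_matrix(); T[:3,3]=monitor.read_eef_pos()
    return T@camera_params("wrist")["tool_from_camera"]
def cast(name,px,z,T=None):
    p=camera_params(name); T=p["T"] if T is None else T
    K=np.array([[p["fx"],0,p["cx"]],[0,p["fy"],p["cy"]],[0,0,1]])
    u=cv2.undistortPoints(np.array(px,float).reshape(-1,1,2),K,np.array(p["dist_coeffs"]))[:,0]
    d=np.c_[u[:,0],-u[:,1],-np.ones(len(u))]@T[:3,:3].T
    o=T[:3,3]; return o+d*((z-o[2])/d[:,2])[:,None]
def shot(tag):
    T=wristT(); im=grab_frame("wrist"); cv2.imwrite(f"pics/{tag}.png",im[:,:,::-1]); np.save(f"pics/{tag}.npy",T); return im,T
E
python3 - <<'E'
from h import *
O=dict(holder=(154,206),plate=(197,161),driver=(237,155),new=(274,163),jar=(235,186),pink=(217,213),weight=(257,215),tray=(330,203),bottle=(146,138))
for k,v in O.items(): print(k,cast("top",[v],0.02)[0].round(3))
C=cast("top",[O["holder"],((274+257)/2,190)],0.02)
t0=monitor.read_t()
for i,c in enumerate(C):
    for z in (0.36,0.3,0.25):
        try: r.move_to([c[0]-0.02,c[1],z],q(0)); break
        except r.IKError: print("ik",i,z)
    shot(f"w{i}"); print(i,z,monitor.read_eef_pos(),monitor.read_t()-t0,monitor.read_joints())
E
```

```text
holder [0.48 0.29 0.02]
plate [0.646 0.146 0.02 ]
driver [0.671 0.003 0.02 ]
new [ 0.644 -0.13   0.02 ]
jar [0.557 0.007 0.02 ]
pink [0.459 0.067 0.02 ]
weight [ 0.454 -0.073  0.02 ]
tray [ 0.502 -0.33   0.02 ]
bottle [0.729 0.334 0.02 ]
0 0.36 [0.45963727 0.29066316 0.35943955] 1.2916999999999998 [ 9.33405812e-01 -9.51288413e-02  5.36033280e-02 -3.15713452e-04
 -1.72031172e+00  6.38060529e-01]
1 0.36 [ 0.52461093 -0.10019768  0.35986504] 2.8167 [ 1.87947848e-01 -1.21330606e-01  3.02070947e-02 -1.72674268e-04
 -1.72245751e+00  1.38423404e+00]
```

View pics/w0.png

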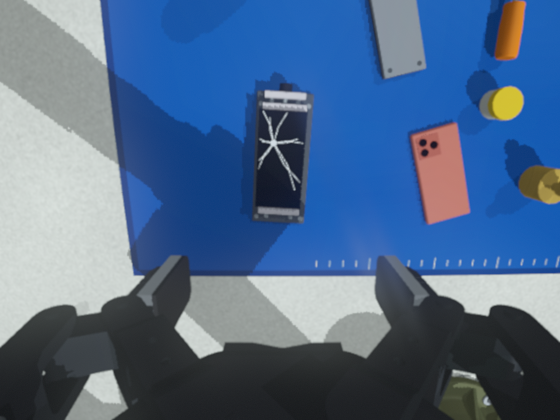

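View pics/w1.png

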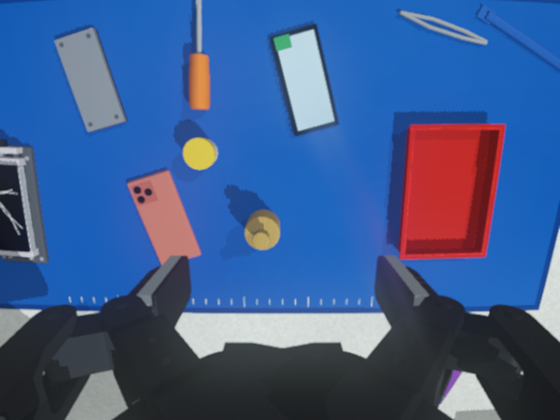

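w0 shows the cracked old screen in the holder around (282,158), in line with the holder. w1 shows the pale screen with the green tab at (305,80), plate (90,80), weight (262,232) and tray (452,190). Next I'll take close wrist views of each and measure.

```bash
cat >> h.py <<'E'
def nonblue(im):
    hsv=cv2.cvtColor(im,cv2.COLOR_RGB2HSV)
    m=((hsv[...,0]>100)&(hsv[...,0]<130)&(hsv[...,1]>120))
    return (~m).astype(np.uint8)*255
def red(im):
    hsv=cv2.cvtColor(im,cv2.COLOR_RGB2HSV); return (((hsv[...,0]<6)|(hsv[...,0]>172))&(hsv[...,1]>190)).astype(np.uint8)*255
def brass(im):
    hsv=cv2.cvtColor(im,cv2.COLOR_RGB2HSV); return ((hsv[...,0]>13)&(hsv[...,0]<24)&(hsv[...,1]>110)).astype(np.uint8)*255
def blob(m,near):
    m=cv2.morphologyEx(m,cv2.MORPH_OPEN,np.ones((3,3),np.uint8))
    cs,_=cv2.findContours(m,cv2.RETR_EXTERNAL,cv2.CHAIN_APPROX_NONE)
    cs=[c for c in cs if cv2.contourArea(c)>150]
    return min(cs,key=lambda c:-cv2.pointPolygonTest(c,near,True))
def rect(c,z,T,name="wrist"):
    w=cast(name,c.reshape(-1,2),z,T)[:,:2]
    (cx,cy),s,a=cv2.minAreaRect((w*1000).astype(np.float32))
    b=cv2.boxPoints(((cx,cy),s,a)); e=max((b[1]-b[0],b[2]-b[1]),key=np.linalg.norm)
    yaw=np.arctan2(e[1],e[0]); yaw=(yaw+np.pi/2)%np.pi-np.pi/2
    return np.array([cx,cy])/1000,yaw,sorted(s)
E
python3 - <<'E'
from h import *
def ld(t): return cv2.imread(f"pics/{t}.png")[:,:,::-1].copy(),np.load(f"pics/{t}.npy")
w0,T0=ld("w0"); w1,T1=ld("w1")
R={}
for k,(im,T,m,px,z) in dict(holder=(w0,T0,nonblue(w0),(282,158),.015),plate=(w1,T1,nonblue(w1),(90,80),.012),new=(w1,T1,nonblue(w1),(305,80),.008),tray=(w1,T1,red(w1),(407,190),.022),weight=(w1,T1,brass(w1),(262,232),.03)).items():
    R[k]=rect(blob(m,px),z,T); print(k,*R[k])
for k in("tray","weight","new","plate","holder"):
    c,y,_=R[k]; y=0 if k in("weight","tray") else y
    c=c-0.01*np.array([np.cos(y),np.sin(y)])
    zz=.22 if k in("plate","new","weight") else .27
    r.move_to([*c,zz],q(y)); r.hold(.2)
    im,T=shot("c_"+k)
    m=red(im) if k=="tray" else brass(im) if k=="weight" else nonblue(im)
    z=dict(tray=.022,weight=.038,new=.008,plate=.012,holder=.008)[k]
    try:
        b=blob(m,(282,180)); print(k,*rect(b,z,T),cv2.boundingRect(b))
    except Exception as e: print(k,e)
print(monitor.read_t())
I=[cv2.imread(f"pics/c_{k}.png")[60:340,100:460] for k in("holder","new","plate","weight")]
cv2.imwrite("pics/mont.png",np.vstack([np.hstack(I[:2]),np.hstack(I[2:])]))
E
```

```text
holder [0.48759454 0.2915589 ] -0.06030476 [71.44914245605469, 180.51918029785156]
plate [0.64973175 0.14641339] 0.24505532 [58.04104995727539, 119.23261260986328]
new [ 0.64778131 -0.12851083] 0.26148236 [57.063880920410156, 120.30777740478516]
tray [ 0.50541052 -0.32715201] 0.017287612 [126.62786102294922, 177.46636962890625]
weight [ 0.44025357 -0.07034954] 1.5585159 [20.445592880249023, 20.596633911132812]
tray [ 0.49756073 -0.31837076] 0.04912567 [105.68009185791016, 167.51327514648438] (224, 107, 103, 160)
weight [ 0.45195193 -0.07356117] -0.7950273 [40.95537567138672, 44.800697326660156] (257, 153, 55, 55)
new [ 0.64838293 -0.12873219] 0.2615224 [57.68648147583008, 118.57669830322266] (251, 122, 65, 127)
plate [0.64987378 0.14946515] 0.24436724 [54.26435470581055, 117.47865295410156] (246, 122, 63, 128)
holder [0.48764545 0.29162778] -0.060974836 [72.74964141845703, 182.6806182861328] (246, 91, 71, 169)
9.025
```

View pics/mont.png

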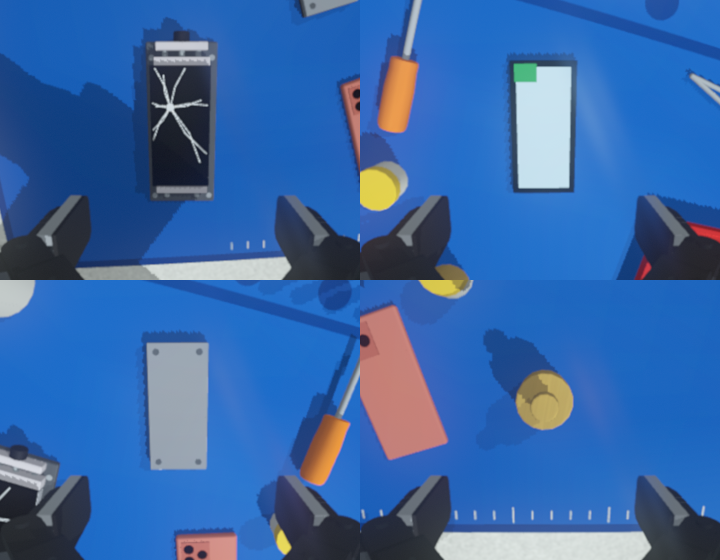

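The montage confirms each item:
- **Top right:** the new screen, pale film with a green tab, about (543,127).
- **Top left:** the cracked screen in the holder. Its black glass spans columns 150–208 and rows 67–187 of that crop.
- **Bottom left:** the plate.
- **Bottom right:** the weight.

I'll now calibrate the fingertip length with a gentle touch on bare mat, and check the tray picture.

```bash
python3 - <<'E'
from h import *
g=np.load("pics/c_holder.npy")
print("old", cast("wrist",[(250,127),(308,127),(308,247),(250,247)],.028,g).round(4), "yaw .061")
P=np.array([.53,-.17])
r.move_to([*P,.13],q(0)); 
for o in (.85,.71):
    jaws.command_gripper(o); r.servo_line([*P,.086],max_speed=.1); r.hold(.2); f0=monitor.read_force()[2]; t0=monitor.read_t()
    z=.086
    while z>.055:
        z-=.001; r.servo_line([*P,z],max_speed=.03); f=monitor.read_force()[2]-f0
        if abs(f)>2.5: break
    print(o,monitor.read_opening(),z,monitor.read_eef_pos()[2],f,monitor.read_t()-t0)
    r.servo_line([*P,.1],max_speed=.2)
print(monitor.read_t())
E
```

```text
old [[0.5455 0.3184 0.028 ]
 [0.542  0.2622 0.028 ]
 [0.4176 0.2675 0.028 ]
 [0.4215 0.3295 0.028 ]] yaw .061
0.85 0.8455454596727296 0.06299999999999997 0.06420566771742567 7.4907272031237015 5.75
0.71 0.7086925538194647 0.06699999999999998 0.06750915634027096 2.6299915197651713 4.75
23.7917
```

View pics/c_tray.png

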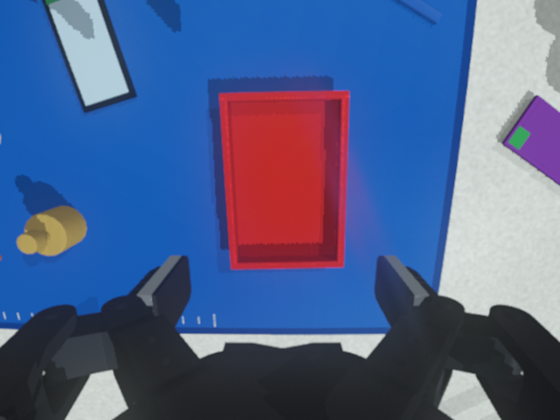

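The tray rim is clear in the picture, with outer corners at (220,92), (350,91), (344,268) and (231,270). The mat is at z≈0 and the fingertips reach about 68 mm at a 60 mm opening. Next I'll move the old screen.

```bash
cat >> h.py <<'E'
def guard(p,z0,z1,fmax=4,step=.001):
    r.hold(.2); f0=monitor.read_force()[2]; z=z0
    while z>z1+1e-6:
        z=max(z-step,z1); r.servo_line([*p,z],max_speed=.04)
        if monitor.read_force()[2]-f0>fmax: break
    return z,monitor.read_force()[2]-f0
E
python3 - <<'E'
from h import *
tc=cast("wrist",[(220,92),(350,91),(344,268),(231,270)],.022,np.load("pics/c_tray.npy"))[:,:2]
c=tc.mean(0); d=(tc[0]+tc[1]-tc[2]-tc[3])/2; ty=np.arctan2(d[1],d[0]); print(tc.round(4),c,ty,np.linalg.norm(d),np.linalg.norm(tc[0]+tc[3]-tc[1]-tc[2])/2)
P=[.482,.2932]; y=-.061
jaws.command_gripper(.95)
r.move_to([*P,.15],q(y)); r.servo_line([*P,.089],max_speed=.1); r.hold(.2)
f0=monitor.read_force(); jaws.command_gripper(0.0)
print("grip",monitor.read_opening(),monitor.read_finger_force(),monitor.read_force()-f0,monitor.read_t())
r.servo_line([*P,.13],max_speed=.08); r.servo_line([*P,.22],max_speed=.2)
print("lift",monitor.read_opening(),monitor.read_finger_force())
shot("lift1")
r.move_to([*c,.2],q(ty)); r.servo_line([*c,.085],max_speed=.12)
print(guard(c,.085,.073))
shot("tray1")
jaws.command_gripper(.82); r.servo_line([*c,.15],max_speed=.15)
H=[.47,.2932]; r.move_to([*H,.25],q(y)); r.hold(.2); shot("h1"); print(monitor.read_t())
I=[cv2.imread(f"pics/{k}.png")[60:340,100:460] for k in("lift1","tray1","h1")]; I.append(0*I[0])
cv2.imwrite("pics/mont2.png",np.vstack([np.hstack(I[:2]),np.hstack(I[2:])]))
E
```

```text
[[ 0.5952 -0.2654]
 [ 0.5963 -0.3917]
 [ 0.4093 -0.3953]
 [ 0.4068 -0.2686]] [ 0.5019194  -0.33025134] 0.017878709485933973 0.18770963017884568 0.12654114243014333
grip 0.6769494071806021 63.834782391786575 [-2.89999186 -1.76522197  4.75936762] 27.1583
lift 0.6736623604525285 64.01837825775146
(0.073, np.float64(1.0389350210288044))
38.525
```

View pics/mont2.png

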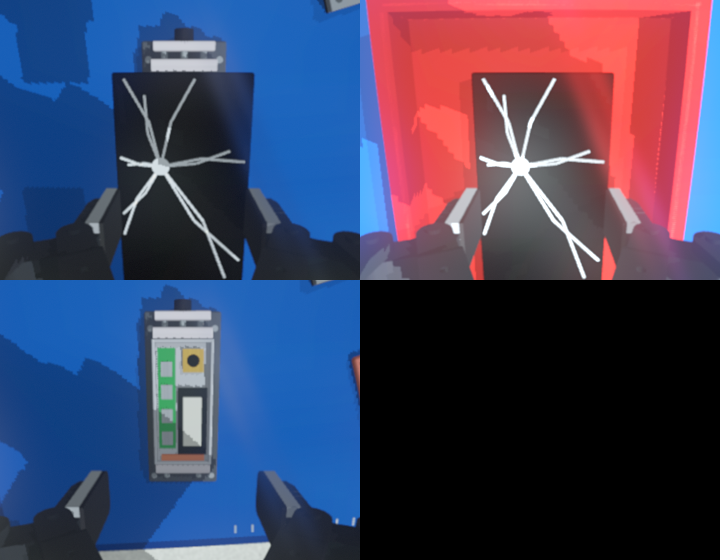

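The old screen was lifted evenly and laid in the tray. The holder now shows the open tub, at about (180,400) in the montage. I'll enlarge that view to locate the rim.

```bash
python3 - <<'E'
import cv2
a=cv2.imread("pics/h1.png")[80:270,230:330]; cv2.imwrite("pics/h1z.png",cv2.resize(a.transpose(1,0,2)[::-1],None,fx=4,fy=4,interpolation=cv2.INTER_CUBIC))
b=cv2.imread("pics/c_new.png"); 
E
```

```text
(no output)
```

View pics/h1z.png

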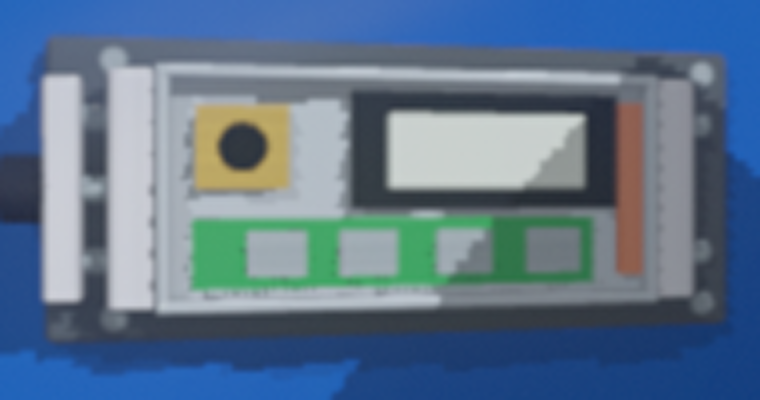

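The rim corners in the zoomed crop are (156,63), (660,77), (656,297) and (156,313). The bed corners are (52,38), (722,56), (722,320) and (48,340). I'll cast these, pick up the new screen and check it in the hand.

```bash
python3 - <<'E'
from h import *
T=np.load("pics/h1.npy")
un=lambda L:[(329-y/4,80+x/4) for x,y in L]
for L,z in(([(156,63),(658,77),(658,297),(156,313)],.023),([(52,38),(722,56),(722,320),(48,340)],.008)):
    p=cast("wrist",un(L),z,T)[:,:2]; a=p[0]+p[3]-p[1]-p[2]
    print(p.round(4).tolist(),p.mean(0).round(4),np.arctan2(a[1],a[0]),np.linalg.norm(a)/2,np.linalg.norm(p[0]+p[1]-p[2]-p[3])/2)
P=[.6484,-.1287]; y=.2615
jaws.command_gripper(.9)
r.move_to([*P,.13],q(y)); r.servo_line([*P,.070],max_speed=.1); r.hold(.2); f0=monitor.read_force(); jaws.command_gripper(0.0)
print("grip",monitor.read_opening(),monitor.read_force()-f0)
r.servo_line([*P,.11],max_speed=.08); r.servo_line([*P,.22],max_speed=.2); r.hold(.2)
print(monitor.read_opening(),monitor.read_finger_force(),monitor.read_t())
im,T=shot("lift2")
for t in("lift1","lift2"):
    im=cv2.imread(f"pics/{t}.png")[:,:,::-1]; g=im.max(2)
    if t=="lift1": print([int(v) for v in g[120:150,310]])
    print([im[v,300].tolist() for v in range(122,146)])
cv2.imwrite("pics/l2.png",cv2.resize(im[100:340,180:390,::-1],None,fx=2.5,fy=2.5))
E
```

```text
[[0.541, 0.2598], [0.4181, 0.268], [0.4217, 0.324], [0.5446, 0.3172]] [0.4813 0.2922] -0.06115058349839978 0.12308750645566369 0.056769052410660235
[[0.5648, 0.2514], [0.3932, 0.262], [0.3978, 0.3336], [0.5702, 0.3229]] [0.4815 0.2925] -0.06191091622287632 0.17231747565508476 0.07169967566718541
grip 0.6731414226125063 [0.4896218  0.57082104 3.82705716]
0.6745976904225148 63.971829414367676 43.3083
[203, 208, 210, 211, 211, 210, 208, 208, 209, 208, 193, 141, 90, 79, 78, 78, 76, 75, 75, 73, 72, 70, 68, 68, 67, 66, 63, 63, 61, 60]
[[202, 204, 212], [203, 205, 213], [203, 205, 213], [202, 204, 212], [201, 203, 211], [201, 203, 211], [201, 204, 211], [202, 205, 212], [192, 195, 203], [135, 139, 147], [64, 68, 78], [42, 45, 58], [43, 47, 59], [43, 46, 57], [42, 45, 56], [44, 46, 57], [42, 46, 55], [42, 45, 55], [41, 43, 53], [41, 45, 53], [40, 43, 52], [39, 42, 51], [40, 42, 51], [40, 42, 50]]
[[34, 105, 193], [34, 105, 193], [34, 105, 193], [32, 105, 192], [34, 105, 193], [35, 106, 193], [35, 106, 193], [34, 106, 193], [34, 105, 193], [35, 106, 193], [35, 106, 193], [36, 106, 193], [36, 106, 193], [37, 107, 194], [36, 107, 194], [37, 101, 186], [31, 68, 128], [29, 46, 74], [30, 44, 68], [32, 46, 69], [32, 47, 69], [33, 47, 69], [32, 46, 67], [34, 48, 69]]
```

View pics/l2.png

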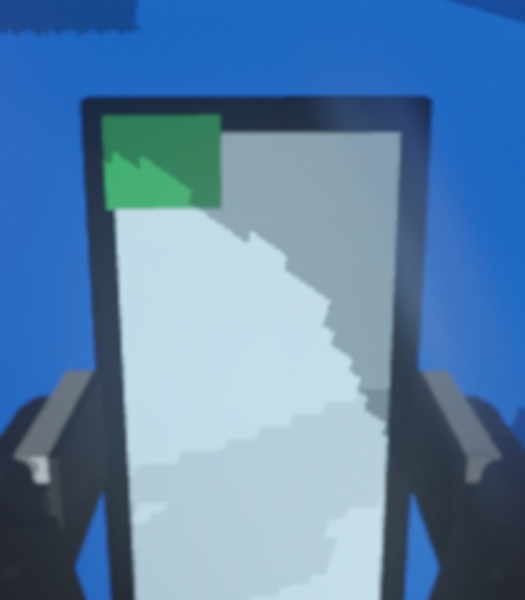

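The new screen is held squarely, with its far edge at row ≈138.5 of lift2. I'll correct for its offset along the gripper and seat it.

```bash
python3 - <<'E'
from h import *
T=np.load("pics/lift2.npy"); e=monitor.read_eef_pos()
p=cast("wrist",[(230,138.5),(282,138.5),(335,138.5)],e[2]-.062,T)
off=(p[:,:2]-e[:2])@np.array([[np.cos(.2615),-np.sin(.2615)],[np.sin(.2615),np.cos(.2615)]])
print(off.round(4)); dx=off[:,0].mean()-.063
H=np.array([.4814,.2924]); y=-.0615; P=H-dx*np.array([np.cos(y),np.sin(y)]); print(dx,P)
r.move_to([*P,.2],q(y)); r.servo_line([*P,.102],max_speed=.12)
print(guard(P,.102,.0895,4),monitor.read_force())
o=monitor.read_opening(); jaws.command_gripper(.85); r.hold(.1)
r.servo_line([*P,.15],max_speed=.15)
V=H-.012*np.array([np.cos(y),np.sin(y)]); r.move_to([*V,.25],q(y)); r.hold(.2); shot("h2"); print(o,monitor.read_t())
a=cv2.imread("pics/h2.png")[80:270,230:330]; cv2.imwrite("pics/h2z.png",cv2.resize(a.transpose(1,0,2)[::-1],None,fx=4,fy=4,interpolation=cv2.INTER_CUBIC))
E
```

```text
[[ 0.0606  0.0215]
 [ 0.0605  0.0001]
 [ 0.0605 -0.0217]]
-0.0024645979156605324 [0.48385994 0.29224852]
(0.08999999999999998, np.float64(6.947460397932235)) [-3.44027534 -1.01503591  6.05797655]
0.672140083886981 50.8667
```

View pics/h2z.png

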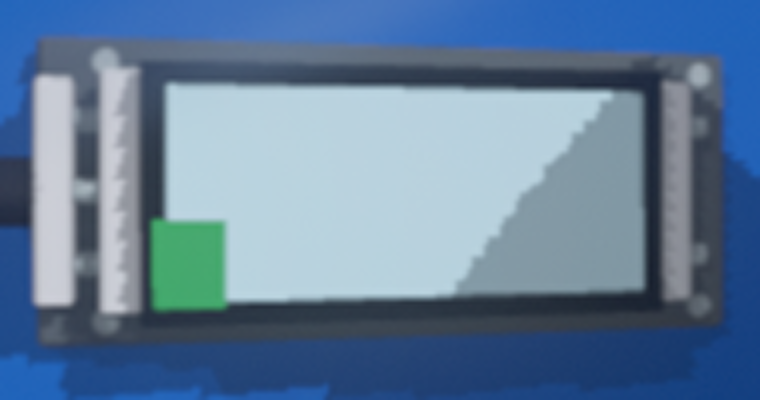

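The new screen is seated. Contact came at exactly the expected height, and the glass lies inside the jaws, with corners about (143,63), (660,70), (660,312) and (143,325) in the zoom. The plate is next.

```bash
python3 - <<'E'
from h import *
T=np.load("pics/h2.npy")
un=lambda L:[(329-y/4,80+x/4) for x,y in L]
p=cast("wrist",un([(142,62),(660,72),(660,311),(142,325)]),.028,T)[:,:2]; a=p[0]+p[3]-p[1]-p[2]; S=p.mean(0); 
print(p.round(4).tolist(),S.round(4),np.arctan2(a[1],a[0]),np.linalg.norm(a)/2,np.linalg.norm(p[0]+p[1]-p[2]-p[3])/2)
f=cast("wrist",un([(164,82),(645,92),(645,290),(164,305)]),.028,T)[:,:2]; print("film",f.mean(0))
P=[.6499,.1495]; y=.2444
r.move_to([*P,.13],q(y)); r.servo_line([*P,.074],max_speed=.1); r.hold(.2); f0=monitor.read_force(); jaws.command_gripper(0.0)
print("grip",monitor.read_opening(),monitor.read_force()-f0)
r.servo_line([*P,.11],max_speed=.08); r.servo_line([*P,.22],max_speed=.2); r.hold(.2)
print(monitor.read_opening(),monitor.read_finger_force(),monitor.read_t())
im,T=shot("lift3"); e=monitor.read_eef_pos()
for c in(250,282,315): print(c,[im[v,c].tolist() for v in range(132,150,1) ] if c==282 else np.where(nonblue(im)[60:,c])[0][:3]+60)
cv2.imwrite("pics/l3.png",cv2.resize(im[100:340,180:390,::-1],None,fx=2.5,fy=2.5))
E
```

```text
[[0.5422, 0.2597], [0.4185, 0.2668], [0.4223, 0.3262], [0.5458, 0.3185]] [0.4822 0.2928] -0.06005481989181273 0.12380616911117058 0.05919500984497063
film [0.48180191 0.29278015]
grip 0.6058144553282188 [-1.12150341  0.91003351  4.62780195]
0.6045434371841315 62.87512421607971 54.6
250 [144 145 146]
282 [[37, 112, 203], [35, 111, 203], [37, 112, 203], [38, 112, 203], [36, 111, 203], [37, 111, 203], [37, 111, 203], [38, 111, 203], [38, 111, 203], [38, 112, 203], [38, 109, 199], [50, 96, 172], [79, 92, 125], [100, 109, 120], [108, 118, 129], [110, 120, 133], [111, 121, 133], [111, 120, 133]]
315 [144 145 146]
```

View pics/l3.png

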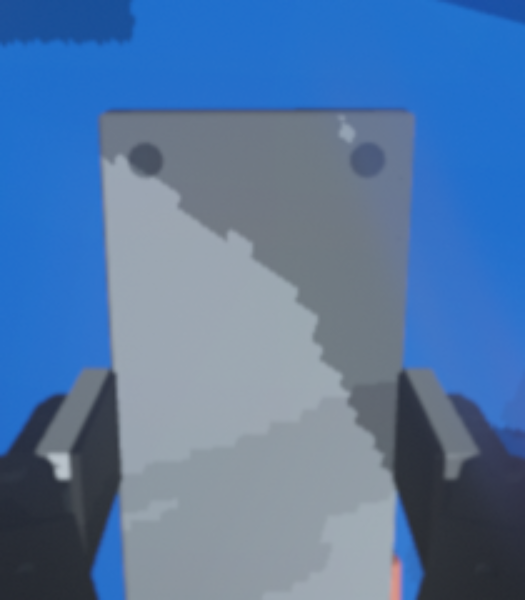

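The plate is held squarely, with the top of its far edge at row ≈145. Next I'll place it, centred.

```bash
python3 - <<'E'
from h import *
T=np.load("pics/lift3.npy"); e=monitor.read_eef_pos(); ey=.2444
p=cast("wrist",[(250,144.8),(282,144.8),(315,144.8)],e[2]-.062,T)
dx=((p[:,:2]-e[:2])@[np.cos(ey),np.sin(ey)]).mean()-.059
S=np.array([.4820,.2925]); y=-.061; P=S-dx*np.array([np.cos(y),np.sin(y)]); print(dx,P)
r.move_to([*P,.2],q(y)); r.servo_line([*P,.114],max_speed=.12)
print(guard(P,.114,.1015,4),monitor.read_force())
jaws.command_gripper(.75); r.hold(.1)
r.servo_line([*P,.17],max_speed=.15)
V=S-.012*np.array([np.cos(y),np.sin(y)]); r.move_to([*V,.25],q(y)); r.hold(.2); shot("h3"); print(monitor.read_t())
a=cv2.imread("pics/h3.png")[80:270,230:330]; cv2.imwrite("pics/h3z.png",cv2.resize(a.transpose(1,0,2)[::-1],None,fx=4,fy=4,interpolation=cv2.INTER_CUBIC))
im=cv2.imread("pics/c_weight.png")[:,:,::-1].copy()
cv2.imwrite("pics/wz.png",cv2.resize(im[140:220,240:330,::-1],None,fx=6,fy=6,interpolation=cv2.INTER_CUBIC))
E
```

```text
-0.0010555252164505466 [0.48305356 0.29243565]
(0.102, np.float64(8.304742345538717)) [-3.96156227 -1.30095625  6.39384262]
61.2417
```

View pics/h3z.png

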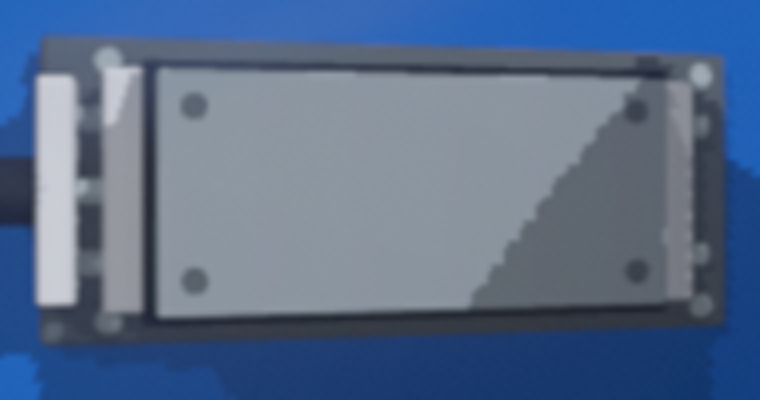

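View pics/wz.png

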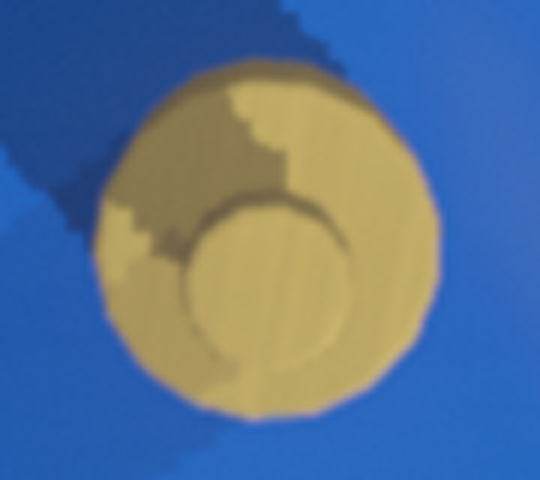

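The plate lies flat and square with an even dark margin, corners (156,67), (664,76), (664,302) and (157,318). The weight's knob top is centred at picture pixel (285,188) and its body top at (284.7,181.3). The weight is the last piece.

```bash
python3 - <<'E'
from h import *
T=np.load("pics/h3.npy")
p=cast("wrist",[(329-y/4,80+x/4) for x,y in [(156,67),(664,76),(664,302),(156,318)]],.040,T)[:,:2]; a=p[0]+p[3]-p[1]-p[2]; C=p.mean(0)
print(C.round(4),np.arctan2(a[1],a[0]),np.linalg.norm(a)/2,np.linalg.norm(p[0]+p[1]-p[2]-p[3])/2)
Tw=np.load("pics/c_weight.npy"); k=cast("wrist",[(285,188)],.064,Tw)[0,:2]; b=cast("wrist",[(284.7,181.3)],.038,Tw)[0,:2]; print(k,b)
W=(k+b)/2
jaws.command_gripper(.5)
r.move_to([*W,.18],q(0)); r.servo_line([*W,.117],max_speed=.1); r.hold(.2); f0=monitor.read_force(); jaws.command_gripper(0.0)
print("grip",monitor.read_opening(),monitor.read_force()-f0)
r.servo_line([*W,.14],max_speed=.05); r.servo_line([*W,.24],max_speed=.15); r.hold(.3)
print(monitor.read_opening(),monitor.read_force(),monitor.read_t()); shot("lift4")
G=C*.5+np.array([.482,.2925])*.5
r.move_to([*G,.24],q(-.061)); r.servo_line([*G,.17],max_speed=.1); r.hold(.4)
print(guard(G,.17,.1555,2.5,.0007),monitor.read_force(),monitor.read_t())
shot("pre")
E
```

```text
[0.483  0.2925] -0.056219142251346624 0.11676537233918932 0.05398401219347182
[ 0.45228343 -0.07312507] [ 0.45280513 -0.07310184]
grip 0.23153630002886463 [-1.80607541  1.88550283  2.55226096]
0.23205540356005872 [-0.70501731 -0.68355787 -7.67898838] 66.0167
(0.1566999999999999, np.float64(7.001435183465849)) [-1.59102649 -0.40450404  0.10255816] 73.6417
```

```bash
python3 - <<'E'
from h import *
e=monitor.read_eef_pos(); jaws.command_gripper(.5); r.hold(.2)
r.servo_line([e[0],e[1],.24],max_speed=.12)
y=-.061; r.move_to([.482-.012,.2932,.27],q(y)); r.hold(.3); shot("h4")
r.move_to([.40,0,.36],q(0)); r.hold(.3)
s=grab_frame("scene"); t=grab_frame("top"); shot("w4"); print(monitor.read_t())
a=cv2.imread("pics/h4.png")[80:270,230:330]; a=cv2.resize(a.transpose(1,0,2)[::-1],None,fx=4,fy=4)[:300]
b=cv2.resize(s[120:300,160:430,::-1],(400,300)); c=cv2.resize(t[110:280,80:400,::-1],(400,300))
cv2.imwrite("pics/fin.png",np.vstack([cv2.resize(a,(800,300)),np.hstack([b,c])]))
E
```

```text
77.3417
```

View pics/fin.png

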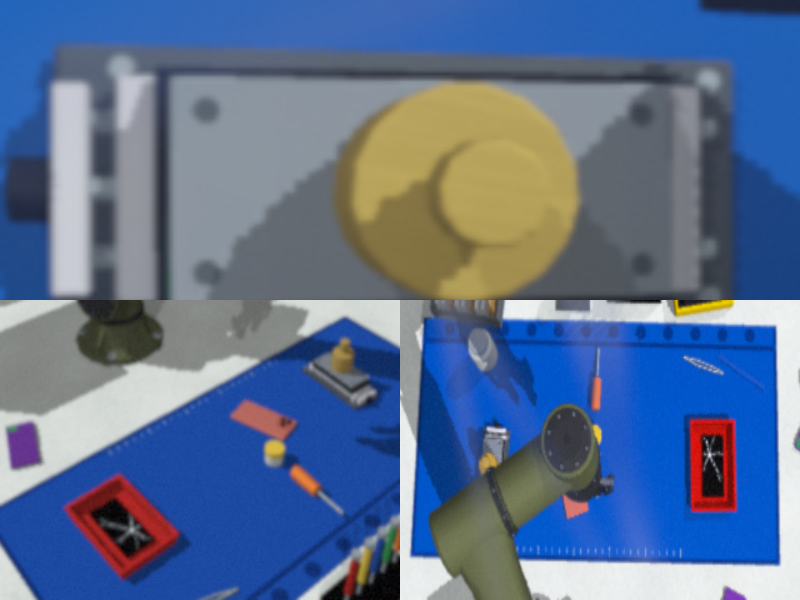

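The old screen lies flat in the tray, the stack in the holder is upright, and nothing else has moved. I'll check numerically that the weight is centred, then hand in.

```bash
python3 - <<'E'
from h import *
c=cast("wrist",[(329-193/4,80+472/4)],.104,np.load("pics/h4.npy"))[0,:2]; print(c)
if np.linalg.norm(c-[.4825,.2925])<.008: print(r.sign_off())
E
```

```text
[0.48199858 0.29331489]
the job is handed in; nothing more can be done
None
```

I handed the job in at about 77 s on the robot clock: the old screen is flat in the scrap tray, the new screen is seated, the plate is square and centred on it to about 1 mm, and the weight is upright about 1 mm from the plate's centre.

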